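# Set a scooter seat post to its marked depth and clamp it

### The job

Slide the metal seat post along its trough into the scooter's seat tube until the dark band around the post lies right at the tube's mouth. Then fold the upright clamp lever down flat along the seat tube. Leave the other things on the bench alone.

Things in the scene. Friction and masses are not known exactly. Their poses are not given: they have to be found in the camera images.
- seat_tube: Fixed blue seat tube (outer diameter 45 mm, x = -120 to 0 mm, open bore 35 mm) lying level on a plywood board (x = -135 to 215, y = -60 to 60, 15 mm thick). Origin on the bench right below the centre of the tube's mouth; x points level out of the mouth towards the post, z up. Bore axis 75 mm above the bench. Aluminium clamp collar, 54 mm diameter, on the tube's last 28 mm.
- mouth (a point): Centre of the mouth of the seat tube's bore, on the bore axis, 75 mm above the bench; axes as seat_tube.
- trough_end (a point): Far end of the V trough of steel angle, open upwards, that holds the post in line with the bore: point on the bore axis, 202 mm out from the mouth. The trough runs from 12 to 202 mm out; its upper edges lie about 7 mm below the axis, 14 to 17 mm to either side.
- post: Loose plain aluminium seat post, 30 mm diameter, 180 mm long, about 0.25 kg, lying in the trough, leading end 10 to 50 mm short of the mouth. Origin on its axis at the leading end; x runs to the outer end, so it is pushed towards -x. It may roll. It slides with ordinary friction (1 to 4 N), stays where it is left, and nothing stops it at the mark. End faces flat.
- band (a point): Centre, on the post's axis, of the 10 mm wide dark band around the post, 70 mm from its leading end.
- outer_end (a point): Centre of the post's outer end face, 180 mm from the leading end, 110 mm from the band's centre: the face to push.
- clamp_lever (a joint): Angle in rad of the steel clamp lever (22 mm wide, 8 mm thick) on top of the collar: 0 = folded flat along the seat tube, pointing away from the post, its stop; 1.57 = upright; 1.9 = fully back, leaning to the post. It starts nearly upright and stays where it is left; about 2 N at its tip moves it.
- lever_pivot (a point): Pivot of the lever, 14 mm behind the mouth (x = -14 mm of seat_tube), 113 mm above the bench. The hinge axis is level, across the seat tube, along seat_tube's y.
- lever_tip (a point): Centre line of the lever near its tip, 90 mm from the pivot; the lever ends 6 mm further on and is straight and flat up to 80 mm from the pivot. Its flat faces lie 4 mm either side of the line from pivot to tip.
- knee_pad: Bystander: black knee pad 200 x 110 x 46 mm lying on the bench; origin under its centre.
- jar: Bystander: glass jar, 72 mm diameter, 85 mm high; origin under its centre.
- can: Bystander: can, 66 mm diameter, 85 mm high; origin under its centre.
- wrench: Bystander: wrench 190 mm long lying on the bench.
Not all that is in view belongs to the job. There is more than one size of the post; the one meant has the size given above.

How it is judged (in metres and radians):
On the way, in this order (a step that is already met when the one before it is completed fails the run):
1. the post is in the bore with its band at the mouth (within 8 mm) and at rest, the lever still up (x of band in the frame of mouth between -0.008 and 0.008 m and distance between band and mouth below 0.01 m and angle between the x axis of post and the x axis of seat_tube, either way round below 0.08 rad and linear speed of post below 0.01 m/s and value of joint clamp_lever above 0.6 rad), for 0.3 s.
2. the clamp lever is folded down flat (value of joint clamp_lever below 0.15 rad), for 0.2 s.
At the end, for the whole second after the job is handed in: The post lies at rest in the bore, in line with it, with the centre of its band within 8 mm of the mouth (in or out), and the clamp lever is folded down to within 0.15 rad of flat (x of band in the frame of mouth between -0.008 and 0.008 m and distance between band and mouth below 0.01 m and angle between the x axis of post and the x axis of seat_tube, either way round below 0.08 rad and linear speed of post below 0.01 m/s and value of joint clamp_lever below 0.15 rad); the robot touches nothing.
It fails at once if a bystander (knee pad, jar, can, wrench) is moved more than 30 mm (distance of any of knee_pad, jar, can, wrench from where it was at the start of the episode above 0.03 m).
It also fails if it takes over 51 s, if anything falls off the work surface, if the arm or the gripper's body presses on something with over 40 N, if the wrist force passes 120 N, or if a joint passes its speed limit or range.

### The arm

A 6-joint arm with a two-finger parallel gripper is mounted at the origin on the work surface. World frame = base frame: x ahead of the robot, y to its left, z up, the work surface at z = 0. Lengths are in m, angles in degrees, forces in N, time in s.
With the tool pointing down it reaches from about 0.4 to 0.825 m from the base axis. Payload 7 kg.
Tool frame: the origin (TCP) lies on the centre line of the jaws, within the pads' length; the fingertips stand 22 mm ahead of it and the grasp point (between the pads) lies 3 mm ahead of it; z points along the fingers, y is the line along which they close (so a half turn about z gives the same grasp; the last joint's range is limited). The gripper opens to 88 mm and grips with 3 to 60 N. Pads are 19 mm wide; open, the fingers measure 130 mm over their backs; the gripper's body (78 mm by 193 mm) begins 47 mm behind the grasp point.
Start: joints at [-60.613, 20.546, 0.682, 0, -70.136, -16.507], TCP at [0.15, -0.658, 0.249] pointing down, gripper open.
Joint ranges: [-176.03, 176.03], [-82.01, 121.73], [-58.28, 71.71], [-173.87, 95.51], [-174.79, -0.11], [-173.66, 173.66]. Speed limits (degrees/s): [136.94, 136.94, 172.46, 180, 180, 180].

### API

Orientations are given as [roll, pitch, yaw] about the fixed x, y, z axes, in that order (R = Rz(yaw) Ry(pitch) Rx(roll)).
In Python, from plant import get_state, cams, r gives the robot as it stands.
- The arm moves only by the tool apply_moves, never from a script. Its argument "targets" is a list of rows, each an object with "dp": the shift along the world's x, y, z in m, a list of three; "yaw": the turn about the world's z in degrees. In form: [{"dp": [x, y, z], "yaw": yaw}, ...]. A call has 1 to 20 rows; each row is the pose to reach, as a shift and turn from the pose commanded when the call began; what a row does not reach only later rows make up. A row lasts 1/12 s, in which the tool goes at most 41.7 mm and 7.16 degrees, less where a joint would pass 70% of its speed; a pose out of reach is approached as far as the arm can. A call with a gripper value outside its range is refused whole. "grip" is the gripper command: -1 is fully open, 1 is shut, values between are in proportion, set as the call begins (left out, the last holds). The fingers move at their own pace and stop on an object; "squeeze" is the grip in N (left out, the last holds). Time passes only in rows, so rows that repeat a pose let the fingers close. It gives the time, the measured TCP pose, the force, the opening and the grip force at its end, in the units of the state.
- get_state(): the state, without advancing time (a new reading comes with each control period).
- cams.capture(name): name is "scene" or "top" or "wrist"; returns a dict with "image" (420x560x3 uint8, red, green, blue), "range_z" (420x560 float32, m along the optical axis (not along the pixel's ray), 0 where there is no reading), "fx", "fy", "cx", "cy" (pixels), "R" (3x3) and "t" (3): a world point X has camera coordinates R X + t; the wrist camera has in their place "T_tool_cam" (4x4, takes a point from camera to tool coordinates, whose origin is the TCP and whose axes are the flange's). Camera axes: x right, y down, z forward; pixel columns grow to the right and rows downward; lengths in m; the calibration is good to about 2 mm. A picture is of the moment at which its call begins: read the wrist's pose just before it.
- r.close_job(): hands the job in; it is judged then, once.
The state is a dict: "time_s": time; "joints": joint angles; "qd": joint speeds; "joint_torque": joint torques, N m; "tcp_pos": TCP position; "eef_rot": TCP orientation; "contact_force": force on the tool from outside, world axes, zero at the start; "moment": the same for the moment, N m; "gripper_width": finger opening in m; "gripper_force": force on a finger pad.
Only numpy, scipy, OpenCV 4.12 (cv2) and the standard library are available. Lean on these libraries where they do the work, as an engineer would, in place of code of your own. Each camera call takes 0.05 s, during which the arm holds its last target. There are 200 camera calls.

## Working session

There is one attempt and no reset: what is moved stays moved. The work goes in short steps, Python scripts to look and compute and a tool call to move; the robot and the scene stay as the last step left them, time stands still between calls to the robot, and variables do not carry over. Pictures are saved under pics/ and viewed, at most 10 in all, crops included, and the job is handed in when it is done.

Besides the shell and the picture viewer there is one more tool, called in YAML: its name, and indented under it one key for each argument. apply_moves: Moves the arm, as the interface text tells. Its arguments: {"type":"object","properties":{"targets":{"type":"array","items":{"type":"object","properties":{"dp":{"type":"array","items":{"type":"number"}},"yaw":{"type":"number"}}}},"grip":{"type":"number"},"squeeze":{"type":"number"}},"required":["targets"]}

```bash
mkdir -p pics
python3 - <<'E'
from plant import get_state,cams
import cv2,numpy as np
print(get_state())
for n in("top","scene"):
    c=cams.capture(n); cv2.imwrite(f"pics/{n}0.png",c["image"][:,:,::-1]); np.savez(f"{n}0.npz",**c)
    print(n,c["fx"],c["cx"],c["cy"],c["R"],c["t"])
E
```

```text
{'time_s': 0.0, 'joints': array([-6.06131973e+01,  2.05926743e+01,  6.34893247e-01, -2.08462077e-02,
       -7.01361739e+01, -1.65049280e+01]), 'qd': array([ 0.04727114,  0.0384063 , -0.09953385, -0.05492704, -0.02177864,
       -0.03833293]), 'joint_torque': array([-3.05928961e-05, -5.82722640e+01,  2.93055940e+01,  6.99694321e+00,
        6.80347293e-03, -1.70673679e-04]), 'tcp_pos': array([ 0.15034617, -0.65758465,  0.24761489]), 'eef_rot': array([ 1.79904349e+02, -7.90581173e-03, -1.67125218e+02]), 'contact_force': array([ 0.14356689,  0.79801635, -0.6975492 ]), 'moment': array([-0.02617696,  0.04538083,  0.04591172]), 'gripper_force': 0.0, 'gripper_width': 0.08782007772903194}
top 523.0963673393368 280.6049276468667 209.27755966050367 [[-0.01937786 -0.99973882  0.01211583]
 [-0.99578836  0.01821234 -0.08985463]
 [ 0.0896105  -0.01380599 -0.99588119]] [-0.01281598  0.55299244  1.37394759]
scene 521.621519188615 274.81184522273884 208.6503913993129 [[-0.82210482  0.56922535 -0.01123246]
 [ 0.39079203  0.54983502 -0.73821612]
 [-0.41403533 -0.61128059 -0.67447075]] [ 0.46336753 -0.11912172  1.75028037]
```

View pics/top0.png

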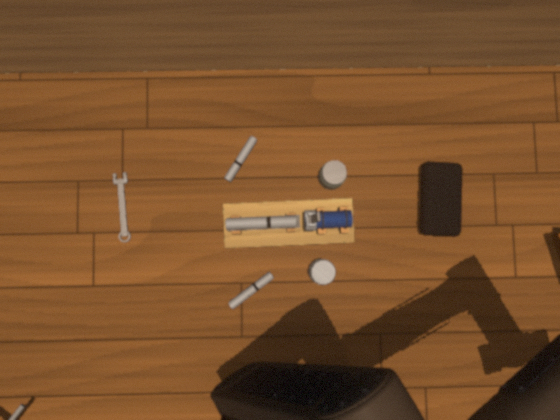

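View pics/scene0.png

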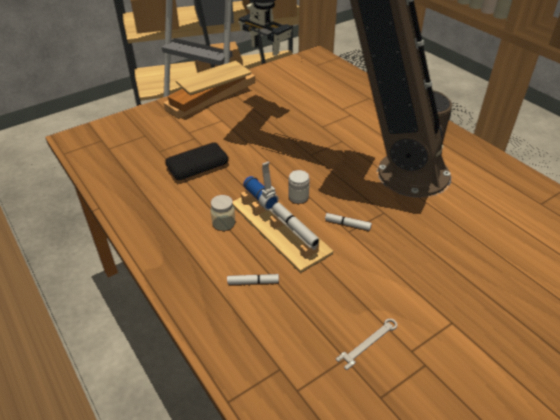

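Top view: the post runs from (226,224) to (298,222) with its band near (268,223). The blue tube spans about x=305–352. The jar and can flank the collar at (333,174) and (322,271). I'll enlarge this area and localise it.

```bash
cat > h.py <<'E'
import numpy as np
def px(c,u,v,z):
    "world point on pixel ray at world height z"
    d=c["R"].T@np.array([(u-c["cx"])/c["fx"],(v-c["cy"])/c["fy"],1]); o=-c["R"].T@c["t"]
    return o+d*(z-o[2])/d[2]
def cloud(c):
    v,u=np.mgrid[:420,:560]; Z=c["range_z"]
    P=np.stack([(u-c["cx"])/c["fx"]*Z,(v-c["cy"])/c["fy"]*Z,Z],-1)
    return (P-c["t"])@c["R"]
E
python3 - <<'E'
import cv2,numpy as np
from h import *
c=dict(np.load("top0.npz")); P=cloud(c)
cv2.imwrite("pics/topc.png",cv2.resize(c["image"][190:260,215:360,::-1],None,fx=5.5,fy=5.5,interpolation=cv2.INTER_CUBIC))
np.set_printoptions(precision=4,suppress=True)
for u in range(222,358,6):
    col=P[205:242,u]; i=col[:,2].argmax(); m=col[:,2]>0.06
    print(u,i+205,col[i],col[m].mean(0) if m.any() else None)
for u,v in((333,174),(322,271),(240,160),(250,290)): print(P[v,u])
E
```

```text
222 216 [ 0.4273 -0.0039  1.4181] [ 0.4273 -0.0039  1.4181]
228 224 [0.5115 0.1117 0.0933] [0.5121 0.1125 0.084 ]
234 221 [0.5188 0.0964 0.0934] [0.5118 0.0972 0.0845]
240 222 [0.5161 0.0813 0.0923] [0.5115 0.082  0.0834]
246 223 [0.5132 0.0661 0.0937] [0.5138 0.0666 0.0845]
252 208 [ 0.4273 -0.0039  1.4181] [0.5074 0.0474 0.1782]
258 225 [0.5075 0.0358 0.0936] [0.5132 0.036  0.0841]
264 224 [0.5098 0.0206 0.0929] [0.5143 0.0207 0.0822]
270 222 [0.5144 0.0052 0.0955] [0.5151 0.0053 0.0851]
276 220 [ 0.5193 -0.0101  0.094 ] [ 0.5148 -0.01    0.085 ]
282 222 [ 0.5142 -0.0252  0.0904] [ 0.5146 -0.0253  0.0842]
288 225 [ 0.4273 -0.0039  1.4181] [ 0.51   -0.0381  0.1787]
294 221 [ 0.5159 -0.0556  0.0954] [ 0.5166 -0.0561  0.0845]
300 206 [ 0.5606 -0.0754  0.0241] None
306 219 [ 0.5193 -0.0852  0.1111] [ 0.5175 -0.0858  0.1006]
312 216 [ 0.524  -0.098   0.1443] [ 0.516  -0.0997  0.1172]
318 214 [ 0.5231 -0.1069  0.2136] [ 0.5125 -0.1111  0.1592]
324 222 [ 0.5114 -0.1309  0.103 ] [ 0.5185 -0.1322  0.092 ]
330 217 [ 0.5239 -0.1466  0.1018] [ 0.5194 -0.1474  0.0931]
336 219 [ 0.5187 -0.1618  0.0998] [ 0.5192 -0.1627  0.0922]
342 216 [ 0.5259 -0.1772  0.1004] [ 0.5188 -0.1778  0.0937]
348 227 [ 0.4273 -0.0039  1.4181] [ 0.5113 -0.1734  0.2323]
354 241 [ 0.4644 -0.2181  0.0184] None
[ 0.6356 -0.1589  0.0881]
[ 0.3882 -0.1246  0.0809]
[0.6885 0.0838 0.022 ]
[0.34   0.062  0.0164]
```

View pics/topc.png

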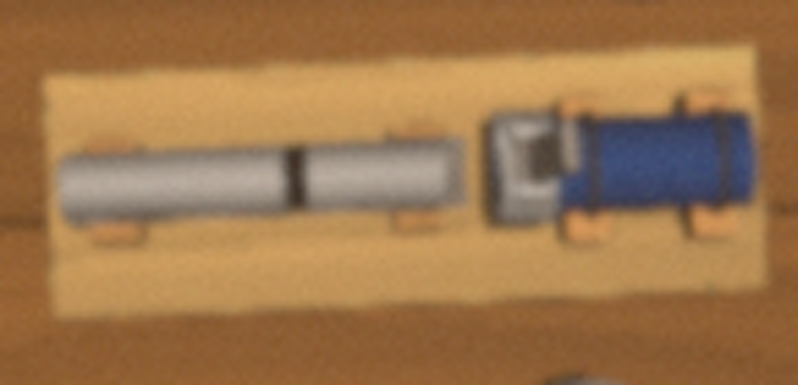

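The crop shows the post from (60,187) to (465,172), band centre (294,178). The collar face is at x≈490, the lever is near (545,155) and the tube ends at (752,160). Board corners are (45,75), (755,45), (765,285) and (55,318).

Run:
```python
import numpy as np
from h import *
np.set_printoptions(precision=4,suppress=True)
c=dict(np.load("top0.npz"))
f=lambda u,v,z: px(c,(u+.5)/5.5-.5+215,(v+.5)/5.5-.5+190,z)
B=[f(*p,.015) for p in((45,75),(755,45),(765,285),(55,318))]
far=(B[0]+B[3])/2; near=(B[1]+B[2])/2; d=far-near; L=np.linalg.norm(d); d/=L
print("board len",L,"w",np.linalg.norm(B[0]-B[3]),"dir",d,np.degrees(np.arctan2(d[1],d[0])))
O=near+.135*L/.35*d; print("origin",O)
n=np.array([-d[1],d[0],0])
for k,(u,v,z) in dict(outer=(60,187,.08),band=(294,178,.09),lead=(465,172,.085),collar=(490,170,.09),tubeend=(752,160,.08)).items():
    p=f(u,v,z); print(k,p,"x",(p-O)@d,"y",(p-O)@n)
P=cloud(c).reshape(-1,3); m=(P[:,2]>.12)&(P[:,2]<.25)&(abs(P[:,0]-.515)<.03)&(P[:,1]>-.16)&(P[:,1]<-.05)
for p in P[m]: print(p,(p-O)@d,(p-O)@n)
```

```text
board len 0.34744115139103493 w 0.11882044319498468 dir [-0.0258  0.9997  0.    ] 91.47798854568863
origin [ 0.5189 -0.0832  0.015 ]
outer [0.5135 0.1193 0.08  ] x 0.20252172538156138 y 0.00014335306533963267
band [0.515  0.0102 0.09  ] x 0.09350536571564386 y 0.001444028283540843
lead [ 0.5167 -0.0692  0.085 ] x 0.014085840166473367 y 0.0018459966582743631
collar [ 0.517  -0.0805  0.09  ] x 0.002727461641558384 y 0.001761513520984091
tubeend [ 0.5201 -0.2036  0.08  ] x -0.12041602868459057 y 0.0018538804479574407
[ 0.5284 -0.1053  0.2061] -0.0223401815294033 -0.00899874492344939
[ 0.5281 -0.1074  0.2091] -0.02439882529749432 -0.00864700979742841
[ 0.5287 -0.1104  0.2016] -0.027398282129840242 -0.00915781038657276
[ 0.5331 -0.1048  0.1219] -0.021963051579567506 -0.013672139759433696
[ 0.5284 -0.1051  0.1791] -0.02214917103174076 -0.008908751790255685
[ 0.5262 -0.1053  0.205 ] -0.022314145044868193 -0.006753334937905956
[ 0.526  -0.1075  0.2064] -0.024520171829189 -0.006538919519173049
[ 0.5258 -0.1097  0.2084] -0.026668430240403038 -0.006278320838009174
[ 0.5284 -0.1001  0.1499] -0.0
[... 5848 characters left out ...]
6786446357858
[ 0.5093 -0.1001  0.1443] -0.016607074143571217 0.010027107277276723
[ 0.5086 -0.1017  0.1543] -0.018258723968320473 0.010758120381617955
[ 0.5082 -0.1037  0.1599] -0.020231383870941304 0.011211314248281977
[ 0.5079 -0.1058  0.1639] -0.022309065698487885 0.011568927091876458
[ 0.5083 -0.0942  0.1231] -0.010675355953049647 0.010853971441319424
[ 0.508  -0.0963  0.1275] -0.012835619949437011 0.011230226679360966
[ 0.5078 -0.0987  0.129 ] -0.015194357100731111 0.011432223196460636
[ 0.5077 -0.101   0.1306] -0.017540983978380158 0.011638988471144732
[ 0.5033 -0.0991  0.1218] -0.01548415901498784 0.015964853715513674
[ 0.5033 -0.1042  0.1203] -0.02056745742271437 0.01610174059026675
```

apply_moves:
  targets:
    - {"dp": [0.15,0.154,0.05],"yaw": 40}
    - {"dp": [0.3,0.308,0.05],"yaw": 78.6}
    - {"dp": [0.3,0.308,0.05],"yaw": 78.6}
    - {"dp": [0.3,0.308,0.05],"yaw": 78.6}
    - {"dp": [0.3,0.308,0.05],"yaw": 78.6}
    - {"dp": [0.3,0.308,0.05],"yaw": 78.6}
    - {"dp": [0.3,0.308,0.05],"yaw": 78.6}
    - {"dp": [0.3,0.308,0.05],"yaw": 78.6}
    - {"dp": [0.3,0.308,0.05],"yaw": 78.6}
    - {"dp": [0.3,0.308,0.05],"yaw": 78.6}
    - {"dp": [0.3,0.308,0.05],"yaw": 78.6}
    - {"dp": [0.3,0.308,0.05],"yaw": 78.6}
  grip: 1
  squeeze: 10

```text
time_s: 1.1
tcp_pos: [0.453, -0.3474, 0.2987]
eef_rot: [-180.0, 0.0, -87.9]
contact_force: [-0.2, -0.5, 0.0]
gripper_width: 0.0133
gripper_force: 0.0
```

apply_moves:
  targets:
    - {"dp": [0.0616,0.51,0],"yaw": 0}
    - {"dp": [0.0616,0.51,0],"yaw": 0}
    - {"dp": [0.0616,0.51,0],"yaw": 0}
    - {"dp": [0.0616,0.51,0],"yaw": 0}
    - {"dp": [0.0616,0.51,0],"yaw": 0}
    - {"dp": [0.0616,0.51,0],"yaw": 0}
    - {"dp": [0.0616,0.51,0],"yaw": 0}
    - {"dp": [0.0616,0.51,0],"yaw": 0}
    - {"dp": [0.0616,0.51,0],"yaw": 0}
    - {"dp": [0.0616,0.51,0],"yaw": 0}
    - {"dp": [0.0616,0.51,0],"yaw": 0}
    - {"dp": [0.0616,0.51,0],"yaw": 0}
    - {"dp": [0.0616,0.51,0],"yaw": 0}
    - {"dp": [0.0616,0.51,0],"yaw": 0}
    - {"dp": [0.0616,0.51,0],"yaw": 0}
    - {"dp": [0.0616,0.51,0],"yaw": 0}

```text
time_s: 2.43
tcp_pos: [0.5118, 0.1592, 0.2982]
eef_rot: [180.0, -0.0, -88.6]
contact_force: [-0.8, -1.2, -0.7]
gripper_width: 0.0005
gripper_force: 0.0
```

Run:
```python
from plant import get_state,cams
import cv2,numpy as np
s=get_state(); c=cams.capture("wrist"); np.savez("w1.npz",p=s["tcp_pos"],e=s["eef_rot"],**c)
cv2.imwrite("pics/w1.png",c["image"][:,:,::-1]); print(s["tcp_pos"],s["eef_rot"],c["T_tool_cam"],c["fx"])
```

```text
[0.51181806 0.15916374 0.29823609] [ 1.79958245e+02 -3.07746213e-02 -8.85725526e+01] [[ 7.10079562e-04 -9.53265730e-01 -3.02132327e-01  8.05452582e-02]
 [ 9.99999635e-01  8.20585314e-04 -2.38824348e-04  1.93678178e-04]
 [ 4.75588417e-04 -3.02132047e-01  9.53265965e-01 -1.35930414e-01]
 [ 0.00000000e+00  0.00000000e+00  0.00000000e+00  1.00000000e+00]] 318.47081896869133
```

View pics/w1.png

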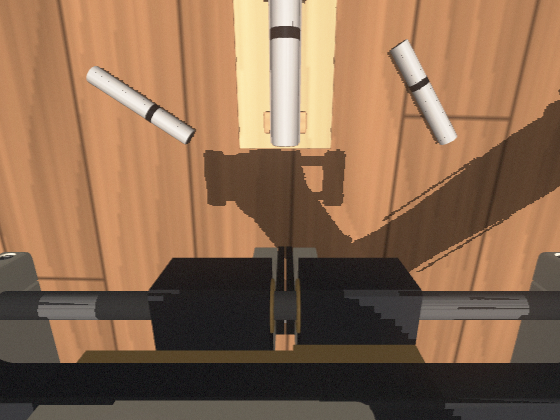

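The wrist view shows the outer end at (285,145), the band centre at (285,33) and the board edge at v≈149. Converting these to world positions.

```bash
cat >> h.py <<'E'
from scipy.spatial.transform import Rotation as Ro
def wcam(c):
    "give a wrist capture (with p, e) world R, t"
    T=np.eye(4); T[:3,:3]=Ro.from_euler("xyz",c["e"],degrees=True).as_matrix(); T[:3,3]=c["p"]
    W=np.linalg.inv(T@c["T_tool_cam"]); c["R"],c["t"]=W[:3,:3],W[:3,3]; return c
O=np.array([.5189,-.0832,0]); d=np.array([-.0258,.9997,0]); n=np.array([-d[1],d[0],0])
def seat(P): P=P-O; return np.stack([P@d,P@n,P[...,2]],-1)
E
python3 - <<'E'
from h import *
np.set_printoptions(precision=4,suppress=True)
c=wcam(dict(np.load("w1.npz"))); S=seat(cloud(c))
for v in range(0,150,8): 
    row=S[v,255:320]; m=(row[:,2]>.06)&(row[:,2]<.11); 
    if m.any(): print(v,row[m].mean(0),row[m][:,2].max(), c["image"][v,285])
for v in range(136,152): print(v,S[v,285],c["image"][v,285])
for v in (26,39): print(seat(px(c,285,v,.09)))
print(seat(px(c,240,147,.015)),seat(px(c,331,147,.015)))
E
```

```text
0 [0.0656 0.0009 0.0842] 0.09087955907884793 [243 237 231]
8 [0.0723 0.0008 0.0844] 0.09052473937751085 [245 239 233]
16 [0.0791 0.0008 0.0843] 0.09091387881578149 [244 238 231]
24 [0.086  0.0003 0.0847] 0.09092660584999361 [245 239 233]
32 [0.0932 0.0008 0.0858] 0.09007271632946806 [84 72 65]
40 [0.1002 0.0008 0.0851] 0.09054710533532415 [244 238 232]
48 [0.1072 0.0008 0.0844] 0.09124690937356604 [244 238 232]
56 [0.1144 0.0008 0.0841] 0.09066941578298257 [245 239 231]
64 [0.1218 0.0008 0.0843] 0.09061561370117888 [244 238 231]
72 [0.1293 0.0008 0.0842] 0.09034540933752334 [244 238 230]
80 [0.1368 0.0008 0.084 ] 0.09015643043484714 [243 237 230]
88 [0.1445 0.0008 0.0839] 0.09103182924829487 [243 237 230]
96 [0.1524 0.0008 0.0853] 0.09069486283313945 [244 238 230]
104 [0.1603 0.0008 0.0852] 0.09014834329118086 [243 237 228]
112 [0.1683 0.0008 0.0849] 0.09101871256328557 [244 238 231]
120 [0.1764 0.0008 0.0845] 0.09099055856091079 [244 238 232]
128 [0.1847 0.0008 0.0839] 0.09073083280287121 [244 238 231]
136 [0.1931 0.0008 0.0843] 0.09005257844555879 [243 237 230]
144 [0.2013 0.0012 0.0866] 0.0903570586256271 [243 237 229]
136 [0.1926 0.0013 0.0896] [243 237 230]
137 [0.1937 0.0013 0.0894] [244 237 231]
138 [0.1947 0.0013 0.0898] [244 238 231]
139 [0.1958 0.0013 0.0891] [244 238 231]
140 [0.1967 0.0013 0.09  ] [244 239 231]
141 [0.1978 0.0013 0.0893] [244 239 230]
142 [0.1989 0.0013 0.0892] [244 238 232]
143 [0.1999 0.0013 0.0897] [243 237 231]
144 [0.2012 0.0013 0.0872] [243 237 229]
145 [0.2022 0.0013 0.0886] [244 239 232]
146 [0.2031 0.0013 0.0895] [201 179 156]
147 [0.2134 0.0014 0.014 ] [250 228 172]
148 [0.2147 0.0014 0.0139] [207 162 119]
149 [ 0.2178  0.0014 -0.0004] [184 132  94]
150 [0.2191 0.0014 0.0004] [185 132  94]
151 [ 0.2206  0.0014 -0.001 ] [97 73 56]
[0.0889 0.0013 0.09  ]
[0.1001 0.0013 0.09  ]
[ 0.2133 -0.0573  0.015 ] [0.2133 0.0614 0.015 ]
```

apply_moves:
  targets:
    - {"dp": [0,0,-0.04]}
    - {"dp": [0,0,-0.08]}
    - {"dp": [0,0,-0.12]}
    - {"dp": [0,0,-0.15]}
    - {"dp": [0,0,-0.18]}
    - {"dp": [0,0,-0.195]}
    - {"dp": [0,0,-0.203]}
    - {"dp": [0,0,-0.203]}
    - {"dp": [0,0,-0.203]}

```text
$.targets[0]: bad value
```

apply_moves:
  targets:
    - {"dp": [0.0001,-0.005,-0.203]}
    - {"dp": [0.0002,-0.01,0]}
  grip: 2

```text
$.targets[0]: bad value
```

The rows need a yaw value. The second call was badly formed as well, and it was refused too, so nothing moved.

apply_moves:
  targets:
    - {"dp": [0,0,-0.04],"yaw": 0}
    - {"dp": [0,0,-0.08],"yaw": 0}
    - {"dp": [0,0,-0.12],"yaw": 0}
    - {"dp": [0,0,-0.15],"yaw": 0}
    - {"dp": [0,0,-0.18],"yaw": 0}
    - {"dp": [0,0,-0.195],"yaw": 0}
    - {"dp": [0,0,-0.203],"yaw": 0}
    - {"dp": [0,0,-0.203],"yaw": 0}
    - {"dp": [0,0,-0.203],"yaw": 0}
    - {"dp": [0,0,-0.203],"yaw": 0}

```text
time_s: 3.32
tcp_pos: [0.513, 0.1601, 0.0971]
eef_rot: [-179.9, 0.1, -88.5]
contact_force: [0.8, -0.3, 0.2]
gripper_width: 0.0004
gripper_force: 0.0
```

apply_moves:
  targets:
    - {"dp": [0,-0.006,-0.002],"yaw": 0}
    - {"dp": [0,-0.012,-0.002],"yaw": 0}
    - {"dp": [0,-0.018,-0.002],"yaw": 0}
    - {"dp": [0,-0.023,-0.002],"yaw": 0}
    - {"dp": [0,-0.028,-0.002],"yaw": 0}
    - {"dp": [0.0,-0.033,-0.002],"yaw": 0}
    - {"dp": [0.0,-0.038,-0.002],"yaw": 0}
    - {"dp": [0.0,-0.044,-0.002],"yaw": 0}
    - {"dp": [0.0,-0.05,-0.002],"yaw": 0}
    - {"dp": [0.0,-0.055,-0.002],"yaw": 0}
    - {"dp": [0.001,-0.061,-0.002],"yaw": 0}
    - {"dp": [0.001,-0.067,-0.002],"yaw": 0}
    - {"dp": [0.001,-0.073,-0.002],"yaw": 0}
    - {"dp": [0.001,-0.079,-0.002],"yaw": 0}
    - {"dp": [0.002,-0.085,-0.002],"yaw": 0}
    - {"dp": [0.002,-0.091,-0.002],"yaw": 0}
    - {"dp": [0.002,-0.097,-0.002],"yaw": 0}
    - {"dp": [0.002,-0.102,-0.002],"yaw": 0}
    - {"dp": [0.002,-0.105,-0.002],"yaw": 0}
    - {"dp": [0.002,-0.105,-0.002],"yaw": 0}

```text
time_s: 4.98
tcp_pos: [0.5138, 0.0542, 0.0935]
eef_rot: [180.0, -0.0, -88.6]
contact_force: [-0.3, 0.3, 0.1]
gripper_width: 0.0007
gripper_force: 0.0
```

Run:
```python
from plant import get_state,cams
import cv2,numpy as np
from h import *
np.set_printoptions(precision=4,suppress=True)
s=get_state(); c=cams.capture("wrist"); np.savez("w2.npz",p=s["tcp_pos"],e=s["eef_rot"],**c)
print(seat(s["tcp_pos"]),s["contact_force"])
im=c["image"][:,:,::-1]; t=cams.capture("top"); np.savez("top2.npz",**t)
cv2.imwrite("pics/w2.png",np.hstack([im[:,120:440],cv2.resize(t["image"][190:260,215:360,::-1],None,fx=3,fy=6)[:, :]]))if 0 else cv2.imwrite("pics/w2.png",im)
```

```text
[0.1375 0.0016 0.0935] [-0.2939  0.3181  0.1348]
```

View pics/w2.png

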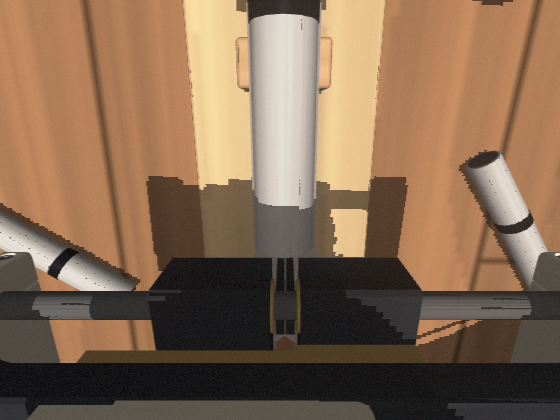

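The wrist view shows the post bearing on the fingers. The band's near edge is at about (285,14), and the post's near end is hidden behind the fingers at v≈257. Measuring the band.

Run:
```python
from h import *
np.set_printoptions(precision=4,suppress=True)
c=wcam(dict(np.load("w2.npz"))); S=seat(cloud(c))
print(c["image"][:24,285,0])
for v in (0,5,10,14,18,60,200,250,254,256): print(v,S[v,285],seat(px(c,285,v,.09)))
t=dict(np.load("top2.npz")); print(t["image"][221,255:320].mean(1).astype(int)); print(t["image"][224,255:320].mean(1).astype(int))
for u in(280,285,290,295,300,305):print(u,seat(px(t,u,221,.09)))
```

```text
[ 59  60  60  59  60  61  62  62  60  64  60  64  61  93 226 226 225 225
 225 224 225 226 226 225]
0 [0.0183 0.0018 0.0891] [0.0186 0.0018 0.09  ]
5 [0.0201 0.0018 0.0896] [0.0202 0.0018 0.09  ]
10 [0.022  0.0018 0.0904] [0.0219 0.0018 0.09  ]
14 [0.0233 0.0018 0.0899] [0.0233 0.0018 0.09  ]
18 [0.0246 0.0018 0.0898] [0.0246 0.0018 0.09  ]
60 [0.0394 0.0019 0.0891] [0.0395 0.0019 0.09  ]
200 [0.0979 0.0019 0.0902] [0.098  0.0019 0.09  ]
250 [0.1235 0.0019 0.0891] [0.123  0.0019 0.09  ]
254 [0.1255 0.0019 0.0893] [0.1251 0.0019 0.09  ]
256 [0.1265 0.0019 0.0893] [0.1262 0.0019 0.09  ]
[ 59  59  61  64  75  81  74  68  57  54  81 112 139 163 175 178 178 179
 179 180 180 180 180 180 180 180 181 184 181 181 183 181 181 183 182 180
 181 181 179 178 164 123  79  59  85 130 161 179 175 166 141 139 152 144
 133 123 104  81  78  85  86  84  88  95  98]
[ 61  73  76  80  79  68  55  49  58  88 120 135 149 154 160 158 158 158
 158 159 154 156 154 155 153 155 155 154 153 152 155 154 155 155 153 150
 152 151 151 149 135 112  73  54  64 100 132 143 143 131 111 122 151 163
 169 173 171 167 166 164 152 124 101  87  85]
280 [0.063  0.0004 0.09  ]
285 [0.0503 0.0009 0.09  ]
290 [0.0376 0.0015 0.09  ]
295 [0.0249 0.0021 0.09  ]
300 [0.0122 0.0026 0.09  ]
305 [-0.0006  0.0032  0.09  ]
```

apply_moves:
  targets:
    - {"dp": [0,-0.003,0],"yaw": 0}
    - {"dp": [0,-0.006,0],"yaw": 0}
    - {"dp": [0,-0.009,0],"yaw": 0}
    - {"dp": [0,-0.012,0],"yaw": 0}
    - {"dp": [0,-0.014,0],"yaw": 0}
    - {"dp": [0.0,-0.016,0],"yaw": 0}
    - {"dp": [0.0,-0.017,0],"yaw": 0}
    - {"dp": [0.0,-0.0175,0],"yaw": 0}
    - {"dp": [0.0,-0.0175,0],"yaw": 0}
    - {"dp": [0.0,-0.0175,0],"yaw": 0}
    - {"dp": [0.0,-0.0175,0],"yaw": 0}

```text
time_s: 6.0
tcp_pos: [0.5138, 0.0374, 0.0935]
eef_rot: [180.0, -0.0, -88.5]
contact_force: [0.8, -0.1, 0.5]
gripper_width: 0.0007
gripper_force: 0.1
```

apply_moves:
  targets:
    - {"dp": [0,0.01,0],"yaw": 0}
    - {"dp": [0,0.02,0],"yaw": 0}
    - {"dp": [0,0.03,0],"yaw": 0}
    - {"dp": [0,0.05,0.03],"yaw": 0}
    - {"dp": [0,0.05,0.06],"yaw": 0}
    - {"dp": [0,0.05,0.1],"yaw": 0}
    - {"dp": [0,0.05,0.13],"yaw": 0}
    - {"dp": [0,0.05,0.15],"yaw": 0}
    - {"dp": [0,0.05,0.15],"yaw": 0}
    - {"dp": [0,0.05,0.15],"yaw": 0}
    - {"dp": [0,0.05,0.15],"yaw": 0}

```text
time_s: 6.92
tcp_pos: [0.5135, 0.088, 0.2429]
eef_rot: [179.9, 0.0, -88.5]
contact_force: [1.0, 0.5, -0.3]
gripper_width: 0.0007
gripper_force: 0.0
```

Run:
```python
from plant import get_state,cams
import cv2,numpy as np
from h import *
np.set_printoptions(precision=4,suppress=True)
s=get_state(); c=cams.capture("wrist"); c=wcam(dict(c,p=s["tcp_pos"],e=s["eef_rot"])); np.savez("w3.npz",**c)
cv2.imwrite("pics/w3.png",c["image"][:,:,::-1]); S=seat(cloud(c))
print(s["tcp_pos"]); 
for v in range(0,200,8): print(v,S[v,285],c["image"][v,285,0])
```

```text
[0.5135 0.088  0.2429]
0 [0.0112 0.0013 0.0894] 239
8 [0.0169 0.0013 0.09  ] 240
16 [0.0225 0.0013 0.0901] 240
24 [0.0281 0.0013 0.0896] 240
32 [0.0336 0.0013 0.0883] 240
40 [0.0394 0.0013 0.0881] 239
48 [0.0455 0.0013 0.0887] 240
56 [0.0518 0.0013 0.0906] 239
64 [0.0578 0.0013 0.0905] 241
72 [0.0638 0.0013 0.0885] 240
80 [0.0702 0.0013 0.09  ] 240
88 [0.0765 0.0013 0.0889] 240
96 [0.083  0.0014 0.0898] 241
104 [0.0895 0.0014 0.0891] 241
112 [0.0961 0.0014 0.0905] 241
120 [0.1029 0.0014 0.0893] 240
128 [0.1097 0.0014 0.0891] 242
136 [0.1197 0.0014 0.0545] 188
144 [0.1275 0.0015 0.0554] 186
152 [0.1357 0.0015 0.0538] 188
160 [0.1437 0.0015 0.0547] 107
168 [0.152  0.0015 0.0545] 102
176 [0.1607 0.0015 0.0531] 104
184 [0.1692 0.0015 0.0534] 100
192 [0.1778 0.0015 0.0534] 100
```

View pics/w3.png

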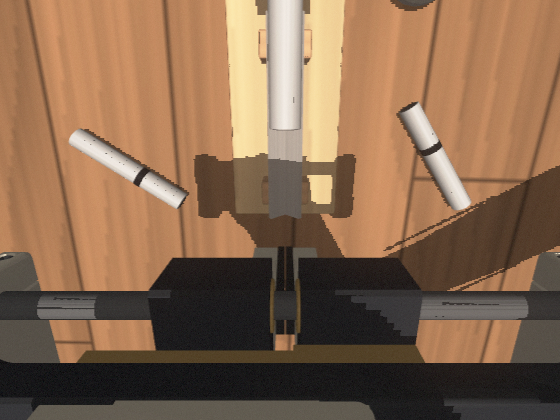

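The post's near end is at (285,129), which is x≈0.110, so the band is about at the mouth. I'll move ahead to see the mouth itself.

apply_moves:
  targets:
    - {"dp": [0.001,-0.03,0],"yaw": 0}
    - {"dp": [0.002,-0.06,0],"yaw": 0}
    - {"dp": [0.003,-0.085,0],"yaw": 0}
    - {"dp": [0.003,-0.085,0],"yaw": 0}
    - {"dp": [0.003,-0.085,0],"yaw": 0}
    - {"dp": [0.003,-0.085,0],"yaw": 0}

```text
time_s: 7.47
tcp_pos: [0.5167, 0.0025, 0.2426]
eef_rot: [179.9, -0.0, -88.6]
contact_force: [-1.1, 0.7, 0.1]
gripper_width: 0.0003
gripper_force: 0.0
```

Run:
```python
from plant import get_state,cams
import cv2,numpy as np
from h import *
np.set_printoptions(precision=4,suppress=True)
s=get_state(); c=cams.capture("wrist"); c=wcam(dict(c,p=s["tcp_pos"],e=s["eef_rot"])); np.savez("w4.npz",**c)
cv2.imwrite("pics/w4.png",c["image"][:,:,::-1]); S=seat(cloud(c))
print(s["tcp_pos"],seat(s["tcp_pos"])); 
for v in range(0,200,6): print(v,S[v,285],c["image"][v,285])
```

```text
[0.5167 0.0025 0.2426] [ 0.0858 -0.      0.2426]
0 [-0.0723  0.0005  0.0971] [ 73 102 160]
6 [-0.0684  0.0005  0.0962] [ 75 105 162]
12 [-0.0642  0.0005  0.0968] [ 76 104 160]
18 [-0.06    0.0005  0.0971] [ 76 105 159]
24 [-0.0559  0.0005  0.0969] [ 73 103 157]
30 [-0.0516  0.0005  0.0974] [ 77 104 157]
36 [-0.0301  0.0003  0.1896] [143 143 147]
42 [-0.0239  0.0003  0.2088] [230 220 207]
48 [-0.0215  0.0003  0.2074] [164 151 139]
54 [-0.0222  0.0003  0.184 ] [82 72 66]
60 [-0.0203  0.0003  0.1746] [86 76 69]
66 [-0.0183  0.0004  0.1629] [98 90 81]
72 [-0.016   0.0004  0.1508] [97 88 81]
78 [-0.0134  0.0004  0.1364] [100  88  81]
84 [-0.0105  0.0005  0.1187] [203 188 173]
90 [-0.0067  0.0005  0.1073] [166 156 146]
96 [-0.0022  0.0005  0.1074] [204 192 182]
102 [0.0022 0.0005 0.091 ] [77 66 59]
108 [0.0072 0.0005 0.0893] [239 232 225]
114 [0.0122 0.0005 0.0892] [238 231 224]
120 [0.0172 0.0005 0.0896] [238 231 224]
126 [0.0223 0.0005 0.0895] [238 232 225]
132 [0.0275 0.0005 0.0899] [238 231 224]
138 [0.0328 0.0005 0.089 ] [237 230 223]
144 [0.038  0.0005 0.0896] [238 231 223]
150 [0.0433 0.0005 0.0898] [236 229 221]
156 [0.0486 0.0005 0.0901] [236 228 222]
162 [0.0543 0.0005 0.0888] [237 231 223]
168 [0.0596 0.0005 0.0903] [116 108 103]
174 [0.0652 0.0005 0.0901] [116 109 102]
180 [0.071  0.0005 0.0895] [115 108 103]
186 [0.0769 0.0005 0.0889] [115 107 102]
192 [0.0822 0.0005 0.0905] [113 107 101]
198 [0.0881 0.0005 0.0902] [109 103  98]
```

View pics/w4.png

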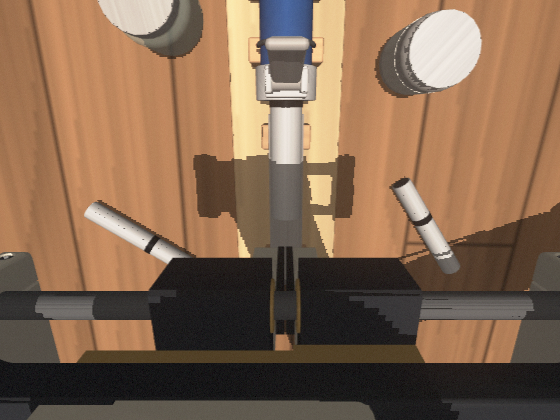

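The band's near edge is at v≈105 (x≈+5 mm) against the collar face at v≈99 (x≈0), so the band is centred on the mouth. The lever leans at about 80° with its tip at (286,44). Next I'll fold it.

apply_moves:
  targets:
    - {"dp": [0.001,-0.025,-0.015],"yaw": 0}
    - {"dp": [0.002,-0.05,-0.03],"yaw": 0}
    - {"dp": [0.002,-0.07,-0.036],"yaw": 0}
    - {"dp": [0.002,-0.085,-0.036],"yaw": 0}
    - {"dp": [0.002,-0.085,-0.036],"yaw": 0}
    - {"dp": [0.002,-0.085,-0.036],"yaw": 0}

```text
time_s: 8.02
tcp_pos: [0.5191, -0.0822, 0.2072]
eef_rot: [180.0, -0.0, -88.6]
contact_force: [-0.3, 0.1, 0.5]
gripper_width: 0.0004
gripper_force: 0.0
```

apply_moves:
  targets:
    - {"dp": [0,-0.007,0],"yaw": 0}
    - {"dp": [0,-0.014,0],"yaw": 0}
    - {"dp": [0,-0.022,-0.002],"yaw": 0}
    - {"dp": [0.001,-0.03,-0.004],"yaw": 0}
    - {"dp": [0.001,-0.038,-0.007],"yaw": 0}
    - {"dp": [0.001,-0.046,-0.012],"yaw": 0}
    - {"dp": [0.001,-0.053,-0.018],"yaw": 0}
    - {"dp": [0.001,-0.06,-0.025],"yaw": 0}
    - {"dp": [0.001,-0.066,-0.032],"yaw": 0}
    - {"dp": [0.002,-0.07,-0.04],"yaw": 0}
    - {"dp": [0.002,-0.074,-0.049],"yaw": 0}
    - {"dp": [0.002,-0.076,-0.056],"yaw": 0}
    - {"dp": [0.002,-0.077,-0.061],"yaw": 0}
    - {"dp": [0.002,-0.077,-0.064],"yaw": 0}
    - {"dp": [0.002,-0.077,-0.066],"yaw": 0}
    - {"dp": [0.002,-0.077,-0.066],"yaw": 0}
    - {"dp": [0.002,-0.077,-0.066],"yaw": 0}

```text
time_s: 9.43
tcp_pos: [0.5209, -0.1592, 0.1415]
eef_rot: [180.0, 0.0, -88.5]
contact_force: [-0.4, -0.2, 0.3]
gripper_width: 0.0004
gripper_force: 0.0
```

Next, press 3 mm further, then retract straight up and back for a check.

apply_moves:
  targets:
    - {"dp": [0,0,-0.0015],"yaw": 0}
    - {"dp": [0,0,-0.003],"yaw": 0}
    - {"dp": [0,0,-0.003],"yaw": 0}
    - {"dp": [0,0,-0.003],"yaw": 0}
    - {"dp": [0,0,-0.003],"yaw": 0}

```text
time_s: 9.85
tcp_pos: [0.5213, -0.1594, 0.1392]
eef_rot: [-179.9, -0.0, -88.5]
contact_force: [-1.4, 0.6, 5.0]
gripper_width: 0.0003
gripper_force: 2.5
```

apply_moves:
  targets:
    - {"dp": [0,0,0.03],"yaw": 0}
    - {"dp": [0,0,0.06],"yaw": 0}
    - {"dp": [0,0,0.09],"yaw": 0}
    - {"dp": [0,0.04,0.12],"yaw": 0}
    - {"dp": [0,0.08,0.14],"yaw": 0}
    - {"dp": [0,0.12,0.14],"yaw": 0}
    - {"dp": [0,0.15,0.14],"yaw": 0}
    - {"dp": [0,0.15,0.14],"yaw": 0}
    - {"dp": [0,0.15,0.14],"yaw": 0}
    - {"dp": [0,0.15,0.14],"yaw": 0}

```text
time_s: 10.68
tcp_pos: [0.5208, -0.0092, 0.2785]
eef_rot: [180.0, -0.0, -88.4]
contact_force: [0.1, -1.3, 0.2]
gripper_width: 0.0005
gripper_force: 0.0
```

Run:
```python
from plant import get_state,cams
import cv2,numpy as np
from h import *
np.set_printoptions(precision=4,suppress=True)
s=get_state(); c=cams.capture("wrist"); c=wcam(dict(c,p=s["tcp_pos"],e=s["eef_rot"]))
cv2.imwrite("pics/w5.png",c["image"][:,:,::-1]); S=seat(cloud(c))
print(seat(s["tcp_pos"]),s["contact_force"])
for v in range(0,200,5): print(v,S[v,285],c["image"][v,285])
```

```text
[ 0.0739 -0.0039  0.2785] [ 0.0721 -1.3068  0.1608]
0 [-0.0884 -0.0039  0.1171] [236 226 215]
5 [-0.0848 -0.0038  0.1171] [236 225 214]
10 [-0.0813 -0.0038  0.1168] [235 225 215]
15 [-0.078  -0.0038  0.1155] [235 225 213]
20 [-0.0736 -0.0038  0.1187] [235 225 214]
25 [-0.0704 -0.0038  0.1168] [236 226 215]
30 [-0.0664 -0.0038  0.118 ] [236 226 215]
35 [-0.0631 -0.0038  0.116 ] [235 224 214]
40 [-0.0594 -0.0038  0.1154] [235 226 213]
45 [-0.0552 -0.0038  0.1178] [235 224 212]
50 [-0.0515 -0.0038  0.117 ] [236 226 214]
55 [-0.0476 -0.0038  0.1175] [236 226 215]
60 [-0.0438 -0.0037  0.117 ] [237 227 216]
65 [-0.0399 -0.0037  0.1168] [236 225 215]
70 [-0.0358 -0.0037  0.1176] [235 226 214]
75 [-0.0319 -0.0037  0.1166] [236 226 214]
80 [-0.0279 -0.0037  0.1165] [236 226 216]
85 [-0.0237 -0.0037  0.1171] [149 136 126]
90 [-0.0197 -0.0037  0.1157] [167 153 142]
95 [-0.0154 -0.0037  0.1191] [230 219 205]
100 [-0.0113 -0.0037  0.1209] [213 197 183]
105 [-0.0071 -0.0037  0.1147] [130 120 110]
110 [-0.0027 -0.0037  0.1065] [220 208 198]
115 [ 0.0022 -0.0036  0.0881] [70 62 53]
120 [ 0.007  -0.0036  0.0889] [227 219 209]
125 [ 0.0118 -0.0036  0.0881] [228 220 210]
130 [ 0.0166 -0.0036  0.0885] [227 220 208]
135 [ 0.0215 -0.0036  0.0883] [228 220 209]
140 [ 0.0264 -0.0036  0.0889] [226 219 207]
145 [ 0.0314 -0.0036  0.0885] [228 220 210]
150 [ 0.0363 -0.0036  0.0892] [227 220 209]
155 [ 0.0414 -0.0035  0.0892] [228 220 210]
160 [ 0.0467 -0.0035  0.0879] [115 107 101]
165 [ 0.0517 -0.0035  0.0887] [115 108 101]
170 [ 0.057  -0.0035  0.0886] [111 102  99]
175 [ 0.0621 -0.0035  0.0893] [112 108 101]
180 [ 0.0676 -0.0035  0.0884] [112 104  98]
185 [ 0.0729 -0.0035  0.0889] [110 103  96]
190 [ 0.0777 -0.0035  0.091 ] [108 100  95]
195 [ 0.0842 -0.0034  0.0873] [108 104  96]
```

View pics/w5.png

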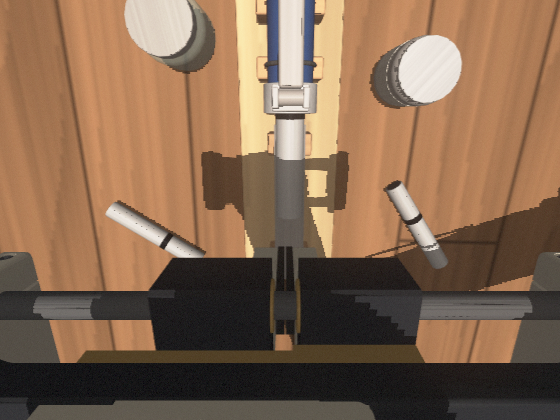

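The lever is flat: its top is level at 117 mm all along the tube, from (290,0) to (290,85). The band's near edge is still about 5 mm out, at v≈117. The arm is clear of everything, so I'm handing in.

```bash
python3 -c "
from plant import r
print(r.close_job())"
```

```text
the job is handed in; nothing more can be done
None
```

The job is handed in (no verdict was returned): the last check showed the band centred on the tube's mouth to within about 1–2 mm, the clamp lever folded flat, the arm clear, and the other things on the bench untouched.

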